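Set out the filter-change kit at the breathing tester

TASK

Get the bench ready for a filter change on the breathing tester: first switch off its two red switches so that it can run down, then lay every instrument from the dryer in the kit tray in order of use from the tray's blue end (spanner, forceps, probe, spatula, brush), each straight along its own lane and flat on both combs with its working end away from you; the lane of a missing instrument stays empty. Only when the whole kit is laid, switch the dryer off (blue) and the work light on (yellow). Leave the black switches and the other things on the bench as they are.

Things in the scene. Friction and masses are not known exactly. Their poses are not given: they have to be found in the camera images.
- dryer: low white warm-air dryer with a flat light-blue perforated deck on which the instruments lie; 220 mm (its x) by 400 mm (its y), deck 45 mm above the bench. Two rows of white pegs, 8 mm thick and 14 mm tall, at x = +56 and -56 mm and y = 32, 96, 160 mm to either side, part the instruments, which lie along x between them. Origin on the bench under its centre. Fixed; stands left or right of the middle.
- tray: fixed steel tray, 250 (its x) by 272 mm (y), walls 25 mm tall; origin on the bench under its centre, x roughly away from the robot. Blue strip on its +y end. Two black combs cross it at x = +35 and -35 mm, 10 mm wide, bar tops 20 mm above the bench; 14 mm wide teeth up to 32 mm part five lanes along x, 34 mm clear, middles at y = 96 (spanner), 48, 0, -48, -96 mm. Free finger room between the combs
- tray_far_edge (a point): middle of the rim of the tray's long wall farthest from the robot, 123 mm along the tray's x from its centre; working ends point to this wall
- supply_box: grey bench supply box, 110 mm (its x) by 236 mm (its y), flat top 50 mm above the bench, fixed. Origin on the bench under its centre; x points roughly away from the robot. On its top six toggle switches stand in a row along y, 32 mm apart, in an order that changes.
- spanner: pin spanner with an orange dipped handle 16 mm wide and 10 mm thick and a steel forked head 30 mm wide; 183 mm long, 90 g +-40 %, may be absent (None). Origin on its axis at mid thickness, where to grip it; x points to the working end. Handle from 85 mm behind to 62 mm ahead of the origin, working end to 98 mm ahead, thinner than the handle
- forceps: plain bright steel forceps with dark ribs at the middle, 14 mm wide and 10 mm thick (rigid, do not close), tapering to a point; 183 mm long, 50 g +-40 %, may be absent (None). Origin on its axis at mid thickness, where to grip it; x points to the working end. Handle from 85 mm behind to 62 mm ahead of the origin, working end to 98 mm ahead, thinner than the handle
- probe: probe with a black square handle 12 mm wide and thick and a thin steel needle; 183 mm long, 50 g +-40 %, may be absent (None). Origin on its axis at mid thickness, where to grip it; x points to the working end. Handle from 85 mm behind to 62 mm ahead of the origin, working end to 98 mm ahead, thinner than the handle
- spatula: spatula with a green handle 14 mm wide and 12 mm thick and a flat steel blade 20 mm wide; 183 mm long, 60 g +-40 %, may be absent (None). Origin on its axis at mid thickness, where to grip it; x points to the working end. Handle from 85 mm behind to 62 mm ahead of the origin, working end to 98 mm ahead, thinner than the handle
- brush: flat brush with a light wooden handle 14 mm wide and 10 mm thick, a steel ferrule and stiff white bristles 20 mm wide; 183 mm long, 40 g +-40 %, may be absent (None). Origin on its axis at mid thickness, where to grip it; x points to the working end. Handle from 85 mm behind to 62 mm ahead of the origin, working end to 98 mm ahead, thinner than the handle
- sw_red1 (a joint): bat toggle switch with red cap (breathing tester, pump); 0 = off, leaning 0.4 rad towards the robot (box -x), 0.8 = on, leaning 0.4 rad away; snaps over past its middle (0.4), about 1 N at the tip; stands on at the start
- sw_red1_tip (a point): centre of the round end of the red bat of sw_red1: 40 mm from the pivot, which lies on the box's centre line (box x = 0), 6 mm above its top; the bat is 12 mm thick and ends 6 mm past this point
- sw_red2 (a joint): bat toggle switch with red cap (breathing tester, blower); 0 = off, leaning 0.4 rad towards the robot (box -x), 0.8 = on, leaning 0.4 rad away; snaps over past its middle (0.4), about 1 N at the tip; stands on at the start
- sw_red2_tip (a point): centre of the round end of the red bat of sw_red2: 40 mm from the pivot, which lies on the box's centre line (box x = 0), 6 mm above its top; the bat is 12 mm thick and ends 6 mm past this point
- sw_blue (a joint): bat toggle switch with blue cap (instrument dryer); 0 = off, leaning 0.4 rad towards the robot (box -x), 0.8 = on, leaning 0.4 rad away; snaps over past its middle (0.4), about 1 N at the tip; stands on at the start
- sw_blue_tip (a point): centre of the round end of the blue bat of sw_blue: 40 mm from the pivot, which lies on the box's centre line (box x = 0), 6 mm above its top; the bat is 12 mm thick and ends 6 mm past this point
- sw_yellow (a joint): bat toggle switch with yellow cap (work light); 0 = off, leaning 0.4 rad towards the robot (box -x), 0.8 = on, leaning 0.4 rad away; snaps over past its middle (0.4), about 1 N at the tip; stands off at the start
- sw_yellow_tip (a point): centre of the round end of the yellow bat of sw_yellow: 40 mm from the pivot, which lies on the box's centre line (box x = 0), 6 mm above its top; the bat is 12 mm thick and ends 6 mm past this point
- sw_black1 (a joint): bat toggle switch with black cap (computer, leave alone); 0 = off, leaning 0.4 rad towards the robot (box -x), 0.8 = on, leaning 0.4 rad away; snaps over past its middle (0.4), about 1 N at the tip; stands on at the start
- sw_black1_tip (a point): centre of the round end of the black bat of sw_black1: 40 mm from the pivot, which lies on the box's centre line (box x = 0), 6 mm above its top; the bat is 12 mm thick and ends 6 mm past this point
- sw_black2 (a joint): bat toggle switch with black cap (spare outlet, leave alone); 0 = off, leaning 0.4 rad towards the robot (box -x), 0.8 = on, leaning 0.4 rad away; snaps over past its middle (0.4), about 1 N at the tip; stands off at the start
- sw_black2_tip (a point): centre of the round end of the black bat of sw_black2: 40 mm from the pivot, which lies on the box's centre line (box x = 0), 6 mm above its top; the bat is 12 mm thick and ends 6 mm past this point
- sample_jar: clear glass jar with a cap and paper label, 64 mm across, 85 mm tall; stands loose on the bench, leave alone. Origin under its centre
- cartridge: blue round respirator filter cartridge, 84 mm across, 55 mm tall; stands loose on the bench, leave alone. Origin under its centre
There are look-alikes about, which are no part of the job. Several things have the shape of the spatula; the one meant has the colours described above.

How it is judged (in metres and radians):
On the way, in this order (a step that is already met when the one before it is completed fails the run):
1. both red switches are off while no instrument is in the tray yet and the dryer is still on and the work light off (value of joint each of sw_red1, sw_red2, sw_yellow below 0.15 rad and value of joint sw_blue above 0.65 rad and horizontal distance between each of spanner, forceps, probe, spatula, brush and tray above 0.17 m), for 0.2 s.
2. every instrument present lies in its own lane, with the dryer still on and the work light still off (y of spanner in the frame of tray between 0.078 and 0.114 m and x of spanner in the frame of tray between -0.03 and 0.03 m and z of spanner in the frame of tray between 0.022 and 0.031 m and angle between the x axis of each of spanner, forceps, probe, spatula, brush and the x axis of tray, either way round below 0.25 rad and angle between spanner's own x axis and vertical between 1.46 and 1.68 rad and x of tray_far_edge in the frame of spanner above 0 m and y of forceps in the frame of tray between 0.03 and 0.066 m and x of forceps in the frame of tray between -0.03 and 0.03 m and z of forceps in the frame of tray between 0.022 and 0.031 m and angle between forceps's own x axis and vertical between 1.46 and 1.68 rad and x of tray_far_edge in the frame of forceps above 0 m and y of probe in the frame of tray between -0.018 and 0.018 m and x of probe in the frame of tray between -0.03 and 0.03 m and z of probe in the frame of tray between 0.022 and 0.031 m and angle between probe's own x axis and vertical between 1.46 and 1.68 rad and x of tray_far_edge in the frame of probe above 0 m and y of spatula in the frame of tray between -0.066 and -0.03 m and x of spatula in the frame of tray between -0.03 and 0.03 m and z of spatula in the frame of tray between 0.022 and 0.031 m and angle between spatula's own x axis and vertical between 1.46 and 1.68 rad and x of tray_far_edge in the frame of spatula above 0 m and y of brush in the frame of tray between -0.114 and -0.078 m and x of brush in the frame of tray between -0.03 and 0.03 m and z of brush in the frame of tray between 0.022 and 0.031 m and angle between brush's own x axis and vertical between 1.46 and 1.68 rad and x of tray_far_edge in the frame of brush above 0 m and value of joint sw_blue above 0.65 rad and value of joint sw_yellow below 0.15 rad), for 0.2 s.
3. the blue switch is off and the yellow one on (value of joint sw_blue below 0.15 rad and value of joint sw_yellow above 0.65 rad), for 0.2 s.
At the end, for the whole second after the job is handed in: Each instrument present rests in its own lane (within 18 mm across, 30 mm lengthways, 0.25 rad; level within 0.11 rad, axis 2 to 11 mm over the bars), working end away from the robot. Red and blue switches off (below 0.15), yellow on (above 0.65), black as found (all of step 3 and y of spanner in the frame of tray between 0.078 and 0.114 m and x of spanner in the frame of tray between -0.03 and 0.03 m and z of spanner in the frame of tray between 0.022 and 0.031 m and angle between the x axis of each of spanner, forceps, probe, spatula, brush and the x axis of tray, either way round below 0.25 rad and angle between spanner's own x axis and vertical between 1.46 and 1.68 rad and x of tray_far_edge in the frame of spanner above 0 m and y of forceps in the frame of tray between 0.03 and 0.066 m and x of forceps in the frame of tray between -0.03 and 0.03 m and z of forceps in the frame of tray between 0.022 and 0.031 m and angle between forceps's own x axis and vertical between 1.46 and 1.68 rad and x of tray_far_edge in the frame of forceps above 0 m and y of probe in the frame of tray between -0.018 and 0.018 m and x of probe in the frame of tray between -0.03 and 0.03 m and z of probe in the frame of tray between 0.022 and 0.031 m and angle between probe's own x axis and vertical between 1.46 and 1.68 rad and x of tray_far_edge in the frame of probe above 0 m and y of spatula in the frame of tray between -0.066 and -0.03 m and x of spatula in the frame of tray between -0.03 and 0.03 m and z of spatula in the frame of tray between 0.022 and 0.031 m and angle between spatula's own x axis and vertical between 1.46 and 1.68 rad and x of tray_far_edge in the frame of spatula above 0 m and y of brush in the frame of tray between -0.114 and -0.078 m and x of brush in the frame of tray between -0.03 and 0.03 m and z of brush in the frame of tray between 0.022 and 0.031 m and angle between brush's own x axis and vertical between 1.46 and 1.68 rad and x of tray_far_edge in the frame of brush above 0 m and linear speed of each of spanner, forceps, probe, spatula, brush below 0.02 m/s and value of joint each of sw_red1, sw_red2, sw_black2 below 0.15 rad and value of joint sw_black1 above 0.65 rad); the robot touches nothing.
It fails at once if a black switch is moved past its middle (value of joint sw_black1 below 0.4 rad or value of joint sw_black2 above 0.4 rad).
It fails at once if the jar or the cartridge is moved by more than 30 mm or tipped (distance of any of sample_jar, cartridge from where it was at the start of the episode above 0.03 m or angle between any of sample_jar, cartridge's own z axis and vertical above 0.5 rad).
Of spanner, forceps, probe, spatula, brush only 4 to 5 are there at a start; the rules pass over those that are not, and their reading is None.
At some moment in a run one of spanner, forceps, probe, spatula, brush may be knocked a few centimetres aside while the robot is not near it.
Once in a run the grip may slacken for a moment while it holds something.
It also fails if it takes over 200 s, if anything falls off the work surface, if the arm or the gripper's body presses on something with over 40 N, if the wrist force passes 120 N, or if a joint passes its speed limit or range.

ROBOT

A 6-joint arm with a two-finger parallel gripper is mounted at the origin on the work surface. World frame = base frame: x ahead of the robot, y to its left, z up, the work surface at z = 0. Lengths are in m, angles in degrees, forces in N, time in s.
With the tool pointing down it reaches from about 0.4 to 0.825 m from the base axis. Payload 7 kg.
Tool frame: the origin (TCP) lies midway between the tips of the shut fingers; the grasp point (between the pads) lies 19 mm behind it; z points along the fingers, y is the line along which they close (so a half turn about z gives the same grasp; the last joint's range is limited). The gripper opens to 88 mm and grips with 3 to 60 N. Pads are 19 mm wide; open, the fingers measure 130 mm over their backs; the gripper's body (78 mm by 193 mm) begins 47 mm behind the grasp point.
Start: joints at [83.6, 20.546, 0.682, 0, -70.136, -16.507], TCP at [0.263, 0.622, 0.227] pointing down, gripper open.
Joint ranges: [-176.03, 176.03], [-82.01, 121.73], [-58.28, 71.71], [-173.87, 95.51], [-174.79, -0.11], [-173.66, 173.66]. Speed limits (degrees/s): [136.94, 136.94, 172.46, 180, 180, 180].

INTERFACE

Orientations are given as a 3x3 rotation matrix whose columns are the frame's x, y, z axes.
In Python, from rig import robot gives the robot as it stands. Calls block until the motion is done:
- robot.goto(position, orientation): joint-space move of the TCP to a pose.
- robot.servo_line(position, ori=None, speed=0.15): straight line of the TCP; ori=None keeps the orientation; speed is the mean speed in m/s.
- robot.movej(angles): joint-space move.
- robot.move_gripper(opening): opening from 0.0 (shut) to 1.0 (fully open); the grip force is fixed at half the most; returns when the fingers have stopped.
- robot.dwell(seconds).
- robot.ik(position, orientation): joint angles nearest the present ones, or None.
- robot.grab_frame(name): name is "side" or "top"; returns (picture, depth): 480x640x3 uint8, red, green, blue; 480x640 float32, m along the optical axis (not along the pixel's ray), 0 where there is no reading.
- robot.camera_info(name): a dict with "vfov" (degrees; the focal length in pixels is half the picture's height over the tangent of half this angle, whatever the lens; pixels are square), "cx", "cy" (the principal point, pixels), "k1" (the pictures are not rectified: a ray, as slopes to the right and down, at radius r is drawn at 1 + k1 r^2 times it, then the intrinsics apply), "view" (4x4, takes a point from world to camera coordinates). Camera axes: x right, y down, z forward; pixel columns grow to the right and rows downward; lengths in m; the calibration is good to about 2 mm. A picture is of the moment at which its call begins. camera_info takes no time and is no camera call.
A pose or a line that the arm cannot do raises robot.Unreachable and nothing moves.
- robot.job_done(): hands the job in; it is judged then, once.
Readings, each from a call of its own:
- robot.read_t(): time.
- robot.read_qpos(): joint angles.
- robot.read_qvel(): joint speeds.
- robot.read_effort(): joint torques, N m.
- robot.read_position(): TCP position.
- robot.read_tcp_rot(): TCP orientation.
- robot.read_force(): force on the tool from outside, world axes, zero at the start.
- robot.read_ft_torque(): the same for the moment, N m.
- robot.read_grip_width(): opening from 0.0 (shut) to 1.0 (fully open).
- robot.read_finger_force(): force on a finger pad.
Only numpy, scipy, OpenCV 4.12 (cv2) and the standard library are available. Lean on these libraries where they do the work, as an engineer would, in place of code of your own. Each camera call takes 0.05 s, during which the arm holds its last target. There are 200 camera calls.

## Working session

There is one attempt and no reset: what is moved stays moved. The work goes in short steps, each a Python script; the robot and the scene stay as the last script left them, time stands still between calls to the robot, and variables do not carry over. Pictures are saved under pics/ and viewed, at most 14 in all, crops included, and the job is handed in when it is done.

```bash
ls; mkdir -p pics; python3 - <<'E'
from rig import robot
import cv2,numpy as np
np.set_printoptions(precision=4,suppress=True)
for n in("top","side"):
    im,d=robot.grab_frame(n); cv2.imwrite(f"pics/{n}0.png",im[:,:,::-1]); np.save(f"{n}0.npy",d)
    print(n,robot.camera_info(n),(d==0).mean())
print(robot.read_t(),robot.read_tcp_rot())
E
```

```text
pics
top {'vfov': 52.0523622204757, 'cx': 316.68926555513355, 'cy': 238.6899103635394, 'k1': -0.04569705100449914, 'view': array([[-0.0196, -0.9997,  0.0157, -0.0567],
       [-0.999 ,  0.0189, -0.0407,  0.4375],
       [ 0.0404, -0.0165, -0.999 ,  1.267 ],
       [ 0.    ,  0.    ,  0.    ,  1.    ]])} 0.0040234375
side {'vfov': 46.74112898499855, 'cx': 318.6585465951854, 'cy': 244.61673410705316, 'k1': 0.03315157117019084, 'view': array([[ 0.7495, -0.6618, -0.0161, -0.378 ],
       [-0.4813, -0.5281, -0.6996,  0.2573],
       [ 0.4545,  0.5321, -0.7143,  1.1618],
       [ 0.    ,  0.    ,  0.    ,  1.    ]])} 0.0042578125
0.1 [[ 0.9211 -0.3893 -0.0004]
 [-0.3893 -0.9211 -0.0015]
 [ 0.0002  0.0015 -1.    ]]
```

View pics/top0.png

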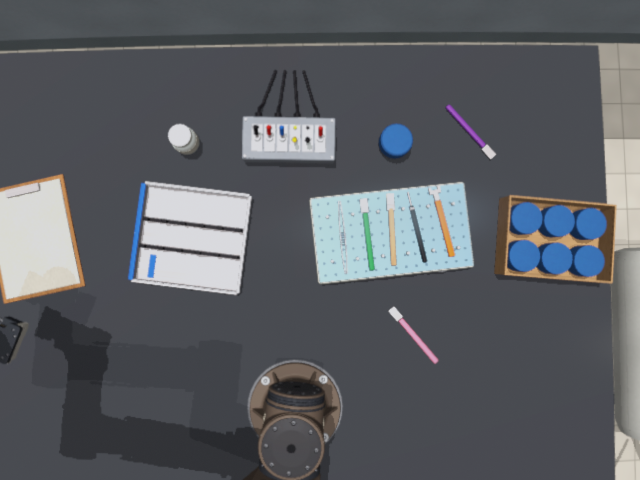

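View pics/side0.png

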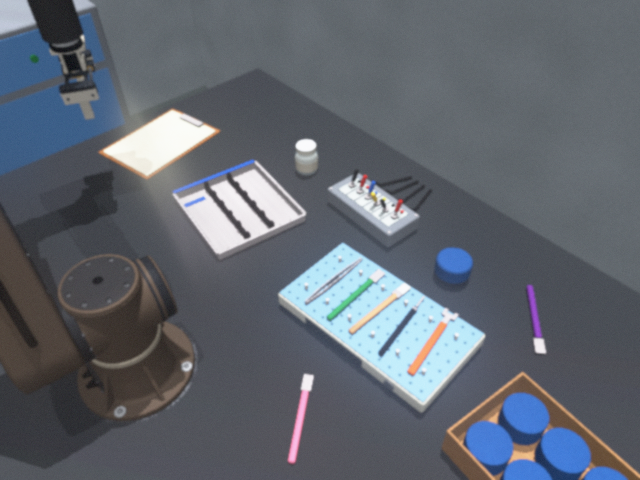

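The top view shows the tray at (190,238) with its blue end on the left, and the supply box at (289,139). The dryer is at (390,232). From left to right on it lie the forceps (343,238), green spatula (367,235), brush (391,230), probe (417,228) and spanner (442,220), so all five are present.

Look-alikes shaped like the spatula are the purple one at (470,132) and the pink one at (413,335). The green-handled one on the dryer at (367,235) fits the description. Next I measure and take an enlarged crop to confirm.

```bash
cat > h.py <<'E'
from rig import robot
import cv2,numpy as np
np.set_printoptions(precision=4,suppress=True)
def cam(n):
    c=robot.camera_info(n); f=240/np.tan(np.radians(c["vfov"]/2))
    return np.array([[f,0,c["cx"]],[0,f,c["cy"]],[0,0,1.]]),np.array([c["k1"],0,0,0.]),np.array(c["view"])
def rays(n,px):
    K,D,V=cam(n); u=cv2.undistortPoints(np.float64(px).reshape(-1,1,2),K,D).reshape(-1,2)
    r=np.c_[u,np.ones(len(u))]; R=V[:3,:3]
    return -R.T@V[:3,3], r@R          # centre, directions with unit depth
def on_plane(n,px,z):
    o,d=rays(n,px); return o+d*((z-o[2])/d[:,2])[:,None]
def xyz(n,dep):
    v,u=np.mgrid[:480,:640]; o,d=rays(n,np.c_[u.ravel(),v.ravel()])
    return (o+d*dep.ravel()[:,None]).reshape(480,640,3)
def tri(pa,pb):
    oa,da=rays("top",[pa]);ob,db=rays("side",[pb]);da,db=da[0],db[0]
    s=np.linalg.lstsq(np.c_[da,-db],ob-oa,rcond=None)[0]
    a,b=oa+da*s[0],ob+db*s[1]; return (a+b)/2,np.linalg.norm(a-b)
def rect(p):
    """minAreaRect in metres -> centre, sizes, yaw deg of 1st size"""
    (c,s,a)=cv2.minAreaRect(np.float32(p[:,:2]*1000)); return np.array(c)/1000,np.array(s)/1000,a
E
python3 - <<'E'
from h import *
im=cv2.imread("pics/top0.png"); d=np.load("top0.npy"); P=xyz("top",d); hsv=cv2.cvtColor(im,cv2.COLOR_BGR2HSV)
v,u=np.mgrid[:480,:640]
def box(x0,y0,x1,y1): return (u>=x0)&(u<=x1)&(v>=y0)&(v<=y1)
def pts(m): return np.c_[u[m],v[m]]
H,S,Vv=[hsv[:,:,i].astype(int) for i in range(3)]
print("bench z",np.median(P[box(280,250,300,330)][:,2]))
m=box(300,175,480,290)&(Vv>120); print("deck z",np.median(P[m][:,2]))
m=cv2.morphologyEx(m.astype(np.uint8),cv2.MORPH_OPEN,np.ones((5,5)))>0
print("dryer bright",rect(on_plane("top",pts(m),.045)))
m=box(300,175,480,290)&(H>85)&(H<110)&(S>40)&(Vv>120)
m=cv2.morphologyEx(m.astype(np.uint8),cv2.MORPH_OPEN,np.ones((3,3)))>0
print("dryer blue",rect(on_plane("top",pts(m),.045)))
m=box(225,100,350,175)&(abs(P[:,:,2]-.05)<.008)
m=cv2.morphologyEx(m.astype(np.uint8),cv2.MORPH_OPEN,np.ones((5,5)))>0
print("box h",rect(on_plane("top",pts(m),.05)))
m=box(225,110,350,175)&(Vv>100); m=cv2.morphologyEx(m.astype(np.uint8),cv2.MORPH_OPEN,np.ones((7,7)))>0
print("box bright",rect(on_plane("top",pts(m),.05)))
m=box(120,170,260,305)&(Vv>90);m=cv2.morphologyEx(m.astype(np.uint8),cv2.MORPH_OPEN,np.ones((3,3)))>0
print("tray bright",rect(on_plane("top",pts(m),.025)))
m=box(142,200,248,270)&(Vv<70)
n,l,st,c=cv2.connectedComponentsWithStats(m.astype(np.uint8))
for i in range(1,n):
    if st[i,4]>60: print("comb",st[i],rect(on_plane("top",pts(l==i),.024)))
def obj(name,m,z):
    n,l,st,c=cv2.connectedComponentsWithStats(m.astype(np.uint8)); i=1+np.argmax(st[1:,4])
    print(name,st[i],rect(on_plane("top",pts(l==i),z)),"z",np.median(P[l==i][:,2]))
D=box(312,180,472,285)
obj("green",D&(H>50)&(H<85)&(S>120),.051)
obj("orange",D&(H<12)&(S>150)&(Vv>100),.051)
obj("wood",D&(H>8)&(H<25)&(S>60)&(S<170)&(Vv>120),.051)
obj("black",D&(Vv<70),.051)
big=lambda x,y,w,h,k:cv2.resize(im[y:y+h,x:x+w],None,fx=k,fy=k,interpolation=cv2.INTER_CUBIC)
cv2.imwrite("pics/dry0.png",big(305,175,172,115,4.5)); 
s=cv2.imread("pics/side0.png"); a=big(235,105,110,70,7); b=cv2.resize(s[160:250,320:430],None,fx=3.2,fy=3.2)
cv2.imwrite("pics/sw0.png",big(235,105,110,70,7))
E
```

```text
bench z 0.0012195946852118222
deck z 0.046560606544133964
dryer bright (array([ 0.4479, -0.2548]), array([0.2205, 0.3999]), 5.019361972808838)
dryer blue (array([ 0.4486, -0.2571]), array([0.2097, 0.3873]), 4.992277145385742)
box h (array([0.6908, 0.0036]), array([0.2354, 0.1086]), 88.00859069824219)
box bright (array([0.692 , 0.0028]), array([0.2369, 0.1116]), 88.03353881835938)
tray bright (array([0.446 , 0.2623]), array([0.2917, 0.2665]), 81.86793518066406)
comb [142 216 101  16 192] (array([0.4789, 0.2547]), array([0.2592, 0.0085]), 81.27715301513672)
comb [142 245  97  14 176] (array([0.4097, 0.2605]), array([0.2491, 0.0057]), 81.82787322998047)
green [364 214  10  56 200] (array([ 0.425 , -0.1942]), array([0.1399, 0.0115]), 5.392468452453613) z 0.057739608639518214Traceback (most recent call last):
  File "<stdin>", line 30, in <module>
  File "<stdin>", line 26, in obj
    return _wrapfunc(a, 'argmax', axis=axis, out=out, **kwds)
    return bound(*args, **kwds)
ValueError: attempt to get argmax of an empty sequence
```

```bash
cat > seg.py <<'E'
from h import *
v,u=np.mgrid[:480,:640]
def box(x0,y0,x1,y1): return (u>=x0)&(u<=x1)&(v>=y0)&(v<=y1)
def pts(m): return np.c_[u[m],v[m]]
def big(im,x,y,w,h,k): return cv2.resize(im[y:y+h,x:x+w],None,fx=k,fy=k,interpolation=cv2.INTER_CUBIC)
def hsv_of(im): return [c.astype(int) for c in cv2.split(cv2.cvtColor(im,cv2.COLOR_BGR2HSV))]
def comps(name,m,z,P,amin=25):
    n,l,st,c=cv2.connectedComponentsWithStats(m.astype(np.uint8),connectivity=8)
    for i in range(1,n):
        if st[i,4]>=amin: print(name,"px",c[i],st[i],"rect",*rect(on_plane("top",pts(l==i),z)),"z",np.median(P[l==i][:,2]))
E
python3 - <<'E'
from seg import *
im=cv2.imread("pics/top0.png"); d=np.load("top0.npy"); P=xyz("top",d); H,S,V=hsv_of(im)
D=box(325,185,462,278); Z=P[:,:,2]
comps("orange",D&(H<14)&(S>170)&(V>100),.05,P)
comps("wood",D&(H>5)&(H<28)&(S>50)&(S<=170)&(V>100),.05,P)
comps("black",D&(V<70),.051,P)
T=box(125,175,255,300)
m=T&(H>100)&(H<125)&(S>150)&(V>60); comps("strip",m,.025,P)
m=T&(V<75); comps("comb",m,.022,P,60)
m=T&(Z>.02)&(Z<.035)&(V>75); print("rim",rect(on_plane("top",pts(m),.025)))
B=box(240,110,340,170)
for n,m in dict(red=((H<8)|(H>172))&(S>150)&(V>80),blue=(H>100)&(H<125)&(S>150)&(V>80),yel=(H>20)&(H<35)&(S>150)&(V>100),blk=(V<60)).items(): comps(n,B&m,.09,P,4)
cv2.imwrite("pics/dry0.png",big(im,305,175,172,115,4.5)) 
cv2.imwrite("pics/sw0.png",np.vstack([big(im,237,110,105,60,5),cv2.resize(big(cv2.imread("pics/side0.png"),322,160,105,60,5),None,fx=1,fy=1)])[:600])
cv2.imwrite("pics/tray0.png",big(im,122,172,135,128,4.5)) 
E
```

```text
wood px [443.2679 223.4286] [435 200  20  57 280] rect [ 0.4556 -0.3884] [0.1469 0.0162] 13.655583381652832 z 0.05589016979042627
wood px [391.9344 237.444 ] [389 209   7  56 259] rect [ 0.4367 -0.2543] [0.1394 0.0121] 1.7069706916809082 z 0.05606155592315787
black px [422.7174 254.5652] [420 247   6  15  46] rect [ 0.391  -0.3309] [0.0373 0.008 ] 12.579466819763184 z 0.05796770260163431
black px [454.68 270.2 ] [447 269  16   3  25] rect [ 0.3482 -0.4111] [0.0039 0.0387] 5.018895149230957 z 9.487040081146425e-05
black px [401.4571 276.1714] [379 273  45   6  70] rect [ 0.3359 -0.275 ] [0.0048 0.112 ] 4.842601776123047 z 0.0006061888042983021
black px [434.3226 272.8065] [425 272  21   3  31] rect [ 0.3432 -0.3612] [0.0045 0.051 ] 2.80075740814209 z 0.0019433390470620093
strip px [136.4158 231.0312] [128 183  18  97 481] rect [0.4645 0.3977] [0.0132 0.2491] 81.94925689697266 z 0.028189434718121076
strip px [151.3913 265.7717] [148 255   8  22  92] rect [0.3745 0.3596] [0.0115 0.0538] 80.50990295410156 z 0.00498276741561221
comb px [245.9694 250.3724] [237 199  17  97 196] rect [0.417
[... 1083 characters left out ...]
 0.0254] [0.0148 0.0125] 89.0448989868164 z 0.03118930925580843
blk px [296.8438 113.125 ] [294 110   7   7  32] rect [ 0.7445 -0.0205] [0.0142 0.015 ] 10.590621948242188 z 0.0303296132898917
blk px [316.1471 113.5   ] [313 110   7   7  34] rect [ 0.7432 -0.0682] [0.0148 0.0151] 89.14166259765625 z 0.02982523750196775
blk px [255.5909 129.6818] [254 126   4   9  22] rect [0.7031 0.0813] [0.0074 0.02  ] 89.30333709716797 z 0.09327328115137745
blk px [307.1111 139.6667] [306 138   3   4   9] rect [ 0.6773 -0.0448] [0.0049 0.0075] 88.938720703125 z 0.09958676992455451
blk px [291.5346 164.3459] [246 162  90   6 318] rect [ 0.6161 -0.0033] [0.2179 0.0124] 89.01560974121094 z 0.001345340480993773
```

View pics/dry0.png

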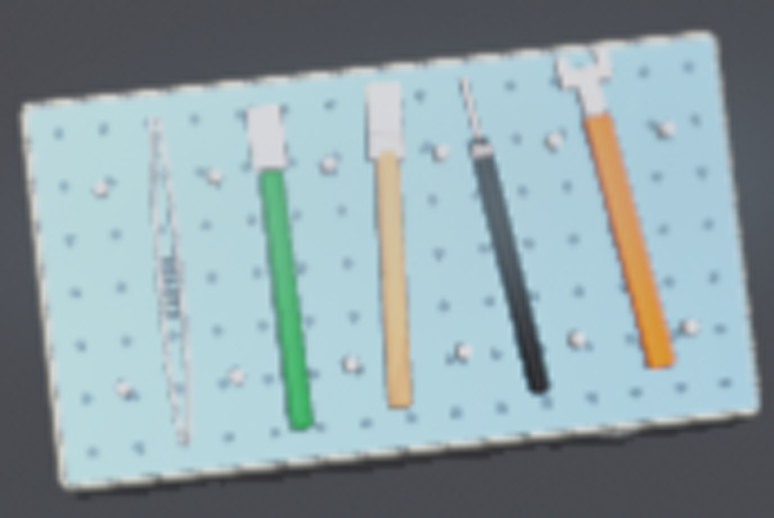

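View pics/sw0.png

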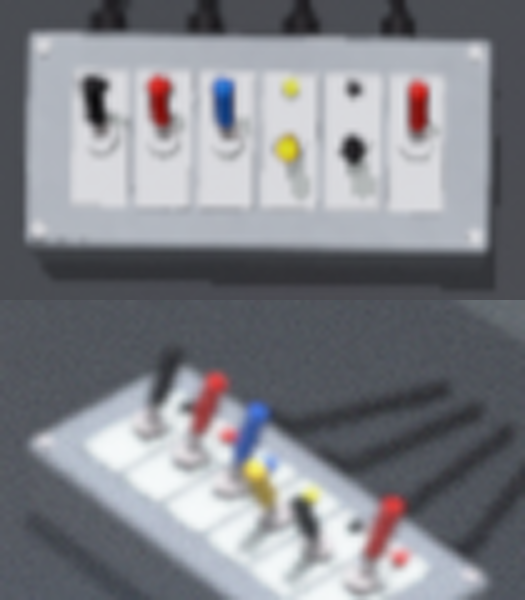

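View pics/tray0.png

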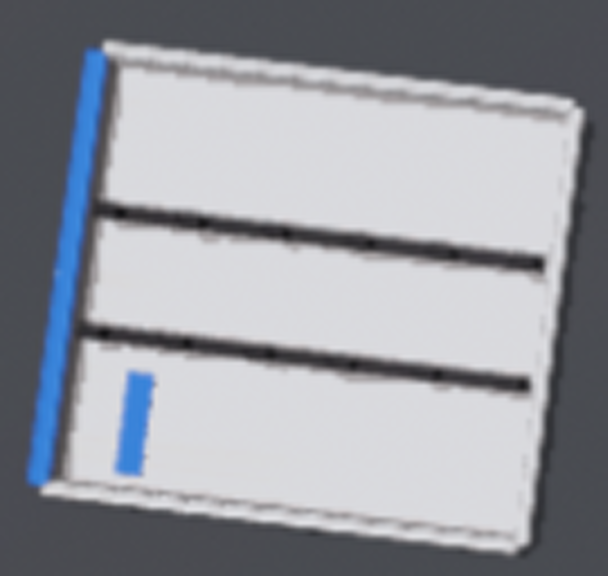

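The dryer crop confirms the five instruments, with the green spatula's handle at (285,300). In the switch crop, the order from the left is black1 (on), red, blue, yellow (off), black2 (off), red. In the tray crop, the blue strip is on the left and both combs run left to right. I'll do the reds now.

```bash
cat > act.py <<'E'
from h import *
BOX=(np.array([.6914,.0032]),-2.0)
def down(a):
    c,s=np.cos(np.radians(a)),np.sin(np.radians(a)); return np.array([[c,s,0],[s,-c,0],[0,0,-1.]])
def loc(F,x,y):
    c,a=F; a=np.radians(a); return c+np.array([np.cos(a)*x-np.sin(a)*y,np.sin(a)*x+np.cos(a)*y])
def p3(p,z): return np.r_[p,z]
def flip(y,off,x0=.066,x1=.014,z=.08):
    """push the switch at box y towards -x (off) or +x (on), fingers shut, closing line along box x"""
    s=1 if off else -1; R=down(BOX[1]+90)
    robot.move_gripper(0.)
    robot.goto(p3(loc(BOX,s*x0,y),.18),R)
    robot.servo_line(p3(loc(BOX,s*x0,y),z),speed=.1)
    robot.servo_line(p3(loc(BOX,s*x1,y),z),speed=.04)
    print("push force",robot.read_force())
    robot.servo_line(p3(loc(BOX,s*x0,y),z),speed=.1)
    robot.servo_line(p3(loc(BOX,s*x0,y),.18),speed=.15)
def shot(tag):
    for n in("top","side"):
        im,d=robot.grab_frame(n); cv2.imwrite(f"pics/{n}{tag}.png",im[:,:,::-1]); np.save(f"{n}{tag}.npy",d)
E
python3 - <<'E'
from act import *
flip(.048,True); flip(-.080,True)
robot.goto([.40,.30,.28],down(-20)); shot("1"); print(robot.read_t())
from seg import *
im=cv2.imread("pics/top1.png")
s=cv2.imread("pics/side1.png")
cv2.imwrite("pics/c1.png",np.vstack([cv2.resize(big(im,237,110,105,60,5),(600,300)),np.hstack([big(s,330,160,100,100,3),big(s,285,240,100,100,3)])]))
E
```

```text
push force [-0.3167 -1.0069  0.454 ]
push force [ 0.3841 -0.101  -0.3437]
15.625
```

View pics/c1.png

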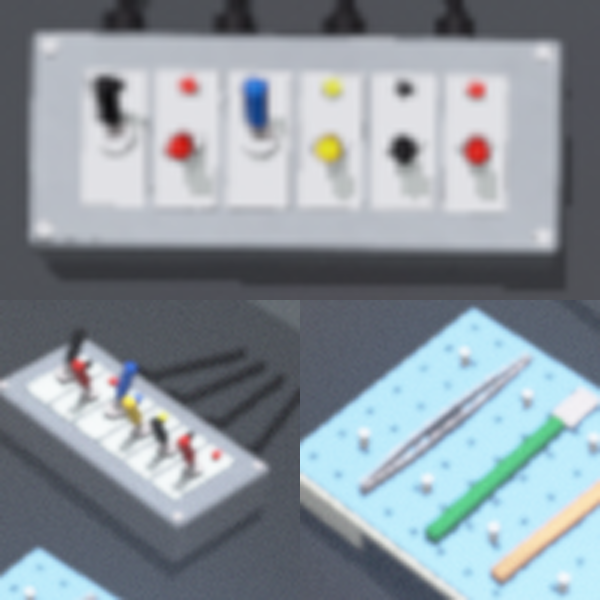

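Both reds are off and the other switches are unchanged. The forceps run from a blunt near end to a thin far end. Next I'll refine the tray's y from the comb teeth and measure the forceps' ends.

```bash
python3 - <<'E'
from seg import *
im=cv2.imread("pics/top0.png"); g=cv2.cvtColor(im,cv2.COLOR_BGR2GRAY).astype(np.float32)
K,Dk,V=cam("top")
def proj(p): return cv2.projectPoints(np.float64(p),cv2.Rodrigues(V[:3,:3])[0],V[:3,3],K,Dk)[0].reshape(-1,2)
def sample(g,p): q=proj(p).astype(np.float32); return cv2.remap(g,q[:,0].reshape(-1,1),q[:,1].reshape(-1,1),cv2.INTER_LINEAR).ravel()
a=np.radians(-8.4); ex=np.array([np.cos(a),np.sin(a)]); ey=np.array([-ex[1],ex[0]]); C=np.array([.4448,.2585])
t=np.arange(-.160,.165,.004)
for x in(.035,-.035):
    # darkness summed across comb, teeth tops (z .03)
    s=sum(sample(g,np.c_[C+np.outer(np.ones_like(t),ex*(x+dx))+np.outer(t,ey),np.full(len(t),.026)]) for dx in(-.008,-.004,0,.004,.008))
    print(x); print(np.round(np.c_[t*1000,s/5]).astype(int).tolist())
s=sample(g,np.c_[C+np.outer(t,ey),np.full(len(t),.025)]); print("mid",np.round(np.c_[t*1000,s]).astype(int).tolist())
# rectified strips of forceps
im1=im; e0=on_plane("top",[[305+155/4.5,175+118/4.5]],.05)[0,:2]; e1=on_plane("top",[[305+183/4.5,175+440/4.5]],.05)[0,:2]
print("forceps ends",e0,e1,np.linalg.norm(e0-e1))
out=[]
for n,f in(("top","pics/top1.png"),("side","pics/side1.png")):
    K,Dk,V=cam(n); im=cv2.imread(f); ax=(e0-e1)/np.linalg.norm(e0-e1); pe=np.array([-ax[1],ax[0]])
    L,W=np.meshgrid(np.arange(-.01,.2,.0003),np.arange(-.02,.02,.0003)[::-1])
    p=e1+L.reshape(-1,1)*ax+W.reshape(-1,1)*pe; q=proj(np.c_[p,np.full(len(p),.052)]).astype(np.float32).reshape(*L.shape,2)
    out.append(cv2.remap(im,q[...,0],q[...,1],cv2.INTER_CUBIC))
cv2.imwrite("pics/fc.png",np.vstack(out))
E
```

```text
0.035
[[-160, 77], [-156, 77], [-152, 77], [-148, 71], [-144, 65], [-140, 159], [-136, 212], [-132, 187], [-128, 130], [-124, 128], [-120, 135], [-116, 132], [-112, 129], [-108, 133], [-104, 138], [-100, 141], [-96, 137], [-92, 134], [-88, 132], [-84, 134], [-80, 127], [-76, 125], [-72, 123], [-68, 124], [-64, 128], [-60, 132], [-56, 135], [-52, 136], [-48, 134], [-44, 132], [-40, 133], [-36, 133], [-32, 126], [-28, 123], [-24, 125], [-20, 131], [-16, 137], [-12, 137], [-8, 136], [-4, 136], [0, 142], [4, 141], [8, 138], [12, 132], [16, 126], [20, 129], [24, 136], [28, 131], [32, 133], [36, 134], [40, 133], [44, 134], [48, 133], [52, 133], [56, 133], [60, 131], [64, 127], [68, 124], [72, 128], [76, 127], [80, 128], [84, 135], [88, 138], [92, 132], [96, 134], [100, 131], [104, 130], [108, 133], [112, 127], [116, 125], [120, 132], [124, 108], [128, 75], [132, 76], [136, 108], [140, 119], [144, 112], [148, 84], [152, 76], [156, 76], [160, 76], [164, 76]]
-0.035
[[-160, 76], [-156, 76], [-152, 75], [-148, 65], [-144, 66], [-140, 167], [-136, 211], [-132, 181], [-128, 131], [-124, 130], [-
[... 1163 characters left out ...]
, 217], [-52, 217], [-48, 217], [-44, 218], [-40, 218], [-36, 218], [-32, 217], [-28, 217], [-24, 218], [-20, 218], [-16, 217], [-12, 217], [-8, 218], [-4, 218], [0, 217], [4, 218], [8, 218], [12, 217], [16, 218], [20, 218], [24, 218], [28, 218], [32, 217], [36, 218], [40, 218], [44, 217], [48, 217], [52, 217], [56, 218], [60, 218], [64, 217], [68, 217], [72, 217], [76, 218], [80, 217], [84, 217], [88, 218], [92, 218], [96, 217], [100, 217], [104, 217], [108, 217], [112, 217], [116, 217], [120, 210], [124, 161], [128, 103], [132, 79], [136, 109], [140, 119], [144, 112], [148, 88], [152, 76], [156, 77], [160, 76], [164, 76]]
forceps ends [ 0.5282 -0.1238] [ 0.3476 -0.1355] 0.18095368447716337
```

View pics/fc.png

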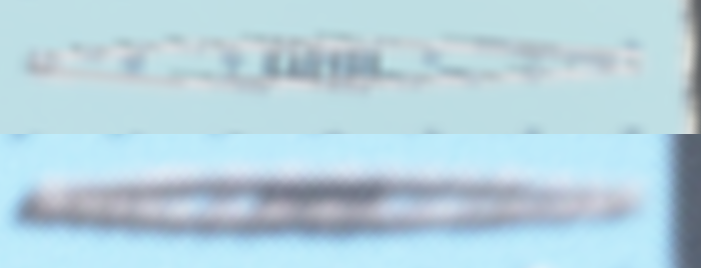

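The wider end at left (30,62) is the forceps' rear. The ribs, centred at 322, lie 88 mm from it and 95 mm from the thin end (640), so the tip is at the far (+x) end, as for all the others. Now the detector.

```bash
cat > det.py <<'E'
from seg import *
from act import *
TRAY=(np.array([.4439,.2540]),-8.45)
LANE=dict(spanner=.095,forceps=.048,probe=0.,spatula=-.048,brush=-.095)
HALF=dict(spanner=.005,forceps=.005,probe=.006,spatula=.006,brush=.005)
def masks(im):
    H,S,V=hsv_of(im)
    return dict(spatula=(H>50)&(H<80)&(S>110),spanner=(H<16)&(S>165)&(V>100),
        brush=(H>5)&(H<30)&(S>45)&(S<=170)&(V>110),probe=(V<125)&(S<110),
        forceps=(H>80)&(H<110)&(S<62)|(S<40))
def locate(im,name,reg,z):
    """origin xy and yaw of an instrument pointing to +x inside pixel mask reg, axis height z"""
    m=masks(im)[name]&reg
    if name=="forceps": m=cv2.morphologyEx(m.astype(np.uint8),cv2.MORPH_CLOSE,np.ones((5,5)))>0
    n,l,st,c=cv2.connectedComponentsWithStats(m.astype(np.uint8),connectivity=8)
    if n<2: return None
    i=1+np.argmax(np.maximum(st[1:,2],st[1:,3])); P=on_plane("top",pts(l==i),z)[:,:2]
    c,s,a=rect(P)
    vx,vy=cv2.fitLine(np.float32(P),cv2.DIST_L2,0,1e-4,1e-4).ravel()[:2]; ax=np.array([vx,vy])*np.sign(vx)
    c=c+ax*(-.0065 if name=="forceps" else .0115)
    return c,np.degrees(np.arctan2(ax[1],ax[0])),np.sort(s),st[i]
def dryer_reg():
    return cv2.fillPoly(np.zeros((480,640),np.uint8),[np.int32([[316,201],[462,187],[468,262],[323,277]])],1)>0
E
python3 - <<'E'
from det import *
for t in "01":
    im=cv2.imread(f"pics/top{t}.png")
    for n in LANE: print(t,n,*locate(im,n,dryer_reg(),.045+HALF[n]))
E
```

```text
0 spanner [ 0.4349 -0.4   ] -66.32179 [0. 0.] [445 238   1   1   1]
0 forceps [ 0.4483 -0.2512] -84.98822 [0.1942 0.3769] [  316   187   153    91 10383]
0 probe [ 0.448  -0.3183] 12.163225 [0.0117 0.1347] [411 210  16  53 222]
0 spatula [ 0.4377 -0.1927] 5.588596 [0.0119 0.1424] [364 213  10  57 246]
0 brush [ 0.4668 -0.3856] 13.931004 [0.0162 0.1469] [435 200  20  57 282]
1 spanner [ 0.4328 -0.3921] -1.7642946 [0.     0.0025] [446 241   1   2   2]
1 forceps [ 0.4483 -0.2512] -84.9693 [0.1942 0.3769] [  316   187   153    91 10399]
1 probe [ 0.4483 -0.3182] 12.379201 [0.0105 0.1329] [411 210  16  52 191]
1 spatula [ 0.4366 -0.1928] 5.618238 [0.0119 0.1402] [364 214  10  56 239]
1 brush [ 0.4668 -0.3857] 13.770382 [0.0162 0.1469] [435 200  20  57 282]
```

```bash
python3 - <<'E'
from det import *
im=cv2.imread("pics/top1.png"); H=np.dstack(hsv_of(im)); P=xyz("top",np.load("top1.npy"))
print("orange",[H[223,c].tolist() for c in range(440,448)]); print("wood",[H[237,c].tolist() for c in range(388,396)])
print("forceps",[H[238,c].tolist() for c in range(336,350)]); print("z",np.round(P[225,335:352,2],3),np.round(P[250,335:352,2],3))
E
```

```text
orange [[4, 53, 168], [13, 128, 213], [16, 128, 219], [15, 130, 219], [15, 133, 220], [14, 127, 218], [9, 68, 207], [100, 41, 207]]
wood [[96, 48, 223], [95, 24, 178], [17, 61, 206], [19, 70, 219], [20, 67, 221], [19, 68, 221], [17, 63, 215], [95, 22, 196]]
forceps [[95, 42, 228], [95, 42, 228], [94, 43, 226], [95, 37, 211], [103, 14, 219], [103, 28, 206], [101, 52, 198], [96, 46, 206], [100, 34, 201], [103, 23, 211], [95, 38, 224], [95, 43, 227], [95, 44, 228], [95, 44, 228]]
z [0.044 0.046 0.045 0.046 0.057 0.045 0.047 0.045 0.058 0.047 1.285 0.05
 0.047 0.043 0.045 0.045 0.045] [0.04  0.044 0.044 0.045 0.043 0.045 0.055 0.043 0.044 0.04  0.048 0.058
 0.049 0.047 0.045 0.045 0.047]
```

```bash
python3 - <<'E'
s=open("det.py").read()
s=s.replace("spanner=(H<16)&(S>165)&(V>100)","spanner=(H<17)&(S>98)&(V>100)")
s=s.replace("brush=(H>5)&(H<30)&(S>45)&(S<=170)&(V>110)","brush=(H>12)&(H<30)&(S>35)&(S<=95)&(V>130)")
s=s.replace("forceps=(H>80)&(H<110)&(S<62)|(S<40))","forceps=np.abs(im.astype(int)-cv2.medianBlur(im,25)).sum(2)>25)")
open("det.py","w").write(s)
E
python3 - <<'E'
from det import *
for t in "01":
    im=cv2.imread(f"pics/top{t}.png")
    for n in LANE: print(t,n,*locate(im,n,dryer_reg(),.045+HALF[n]))
E
```

```text
0 spanner [ 0.4662 -0.3858] 13.205746 [0.0144 0.1444] [435 201  20  56 231]
0 forceps [ 0.4548 -0.3343] 71.4179 [0.1894 0.2201] [ 380  189   87   80 2004]
0 probe [ 0.448  -0.3183] 12.163225 [0.0117 0.1347] [411 210  16  53 222]
0 spatula [ 0.4377 -0.1927] 5.588596 [0.0119 0.1424] [364 213  10  57 246]
0 brush [ 0.447  -0.2541] 1.421058 [0.0126 0.1416] [389 209   7  57 272]
1 spanner [ 0.4662 -0.3858] 12.4315195 [0.0142 0.1444] [435 201  18  56 222]
1 forceps [ 0.4549 -0.3343] 71.94474 [0.1894 0.2201] [ 380  189   87   80 1995]
1 probe [ 0.4483 -0.3182] 12.379201 [0.0105 0.1329] [411 210  16  52 191]
1 spatula [ 0.4366 -0.1928] 5.618238 [0.0119 0.1402] [364 214  10  56 239]
1 brush [ 0.4482 -0.254 ] 1.4069414 [0.0125 0.1394] [389 209   7  56 271]
```

```bash
cat >> det.py <<'E'
WID=dict(spanner=.016,forceps=.014,probe=.012,spatula=.014,brush=.014)
def pick_place(n,o,a):
    robot.move_gripper(.40); G=down(a)
    robot.goto(p3(o,.15),G); robot.servo_line(p3(o,.047),speed=.1)
    robot.move_gripper(0.); robot.dwell(.2); print(n,"grip mm",robot.read_grip_width()*88,"want",WID[n]*1000,"F",robot.read_finger_force())
    robot.servo_line(p3(o,.15),speed=.12); w=robot.read_grip_width()*88; print("lifted",w)
    if w<WID[n]*1000-5: print("LOST"); return False
    t=loc(TRAY,0.,LANE[n]); R=down(TRAY[1])
    robot.servo_line(p3(t,.15),R,speed=.22); w=robot.read_grip_width()*88; print("over tray",w,robot.read_force())
    if w<WID[n]*1000-5: print("LOST"); return False
    robot.servo_line(p3(t,.0225),speed=.08); print("low",robot.read_grip_width()*88,robot.read_force())
    robot.move_gripper(.295); robot.dwell(.2)
    robot.servo_line(p3(t,.15),speed=.15); return True
def look(tag):
    robot.goto([.40,.30,.28],down(-20)); shot(tag); return cv2.imread(f"pics/top{tag}.png")
E
python3 - <<'E'
from det import *
im=cv2.imread("pics/top1.png"); r=locate(im,"spatula",dryer_reg(),.051)
pick_place("spatula",r[0],r[1])
im=look("2"); print(robot.read_t())
for n in LANE: print(n,locate(im,n,dryer_reg(),.045+HALF[n]))
robot.goto([.44,-.1,.28],down(0)); shot("3"); im=cv2.imread("pics/top3.png"); s=cv2.imread("pics/side3.png")
cv2.imwrite("pics/c3.png",np.hstack([big(im,122,172,135,128,3),cv2.resize(big(s,165,140,150,125,3),(450,384))]))
print(locate(im,"spatula",box(128,180,250,295),.026))
E
```

```text
spatula grip mm 13.988116122744678 want 14.0 F 30.001148879528046
lifted 13.510334954887123
over tray 13.588890592397128 [-0.5667  0.1226 -0.5583]
low 13.654057615836484 [ 0.2946 -0.0355 -0.3592]
27.35
spanner (array([ 0.4662, -0.3858]), np.float32(12.455198), array([0.0142, 0.1444]), array([435, 201,  18,  56, 224], dtype=int32))
forceps (array([ 0.4548, -0.3341]), np.float32(71.94781), array([0.1894, 0.2203]), array([ 380,  189,   87,   80, 2000], dtype=int32))
probe (array([ 0.4336, -0.3215]), np.float32(12.2849), array([0.0105, 0.1028]), array([414, 222,  13,  40, 158], dtype=int32))
spatula None
brush (array([ 0.4482, -0.254 ]), np.float32(1.3844601), array([0.0125, 0.1394]), array([389, 209,   7,  56, 270], dtype=int32))
None
```

View pics/c3.png

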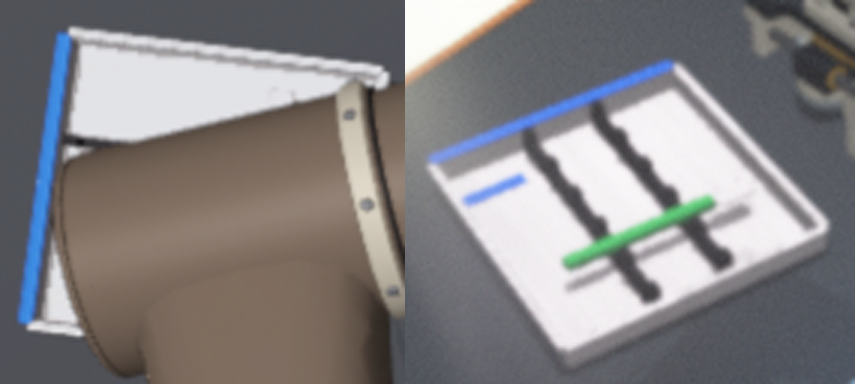

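The side view shows the spatula lying level across both combs at (640,232). I'll check its lane coordinates from the side view, then carry on with brush, probe and spanner, with a fresh picture before each.

```bash
python3 - <<'E'
s=open("det.py").read()
s=s.replace('def locate(im,name,reg,z):','def locate(im,name,reg,z,cam_="top"):').replace('on_plane("top",pts(l==i),z)[:,:2]','on_plane(cam_,pts(l==i),z)[:,:2]')
s+='''
def intray(p):
    a=np.radians(TRAY[1]); d=p-TRAY[0]; return np.array([np.cos(a)*d[0]+np.sin(a)*d[1],-np.sin(a)*d[0]+np.cos(a)*d[1]])
def side_check(im,n):
    reg=cv2.fillPoly(np.zeros((480,640),np.uint8),[np.int32([[174,192],[256,162],[305,212],[222,253]])],1)>0
    r=locate(im,n,reg,.02+HALF[n],"side"); print("tray side-view",n,r and (intray(r[0]),r[1]-TRAY[1],r[2]))
'''
open("det.py","w").write(s)
E
python3 - <<'E'
from det import *
side_check(cv2.imread("pics/side3.png"),"spatula")
side_check(cv2.imread("pics/side2.png"),"spatula")
im=cv2.imread("pics/top2.png")
for n in("brush","probe"):
    if n=="probe": im=look("4")
    r=locate(im,n,dryer_reg(),.045+HALF[n]); print(n,r)
    o=r[0]
    if n=="probe": o=np.array(o)-0
    if r[2][1]<.125: print("short mask");break
    if not pick_place(n,o,r[1]): break
im=look("5"); print(robot.read_t())
for n in LANE: print(n,locate(im,n,dryer_reg(),.045+HALF[n]))
for n in("spatula","brush","probe"): side_check(cv2.imread("pics/side5.png"),n)
E
```

```text
tray side-view spatula (array([ 0.0023, -0.0434]), np.float32(-0.19358158), array([0.0143, 0.1361]))
tray side-view spatula (array([ 0.0033, -0.0435]), np.float32(0.29842377), array([0.0168, 0.1339]))
brush (array([ 0.4482, -0.254 ]), np.float32(1.3844601), array([0.0125, 0.1394]), array([389, 209,   7,  56, 270], dtype=int32))
brush grip mm 13.615246049463263 want 14.0 F 29.99850869178772
lifted 13.598206951657767
over tray 13.826683502551708 [ 1.3291  0.0327 -0.1083]
low 13.654546430599323 [-0.276  -0.0571 -0.2239]
probe (array([ 0.4285, -0.3226]), np.float32(12.312833), array([0.0105, 0.0923]), array([415, 226,  12,  36, 145], dtype=int32))
short mask
39.8167
spanner (array([ 0.4662, -0.3858]), np.float32(12.568314), array([0.0142, 0.1444]), array([435, 201,  18,  56, 224], dtype=int32))
forceps (array([ 0.4528, -0.3588]), np.float32(15.8682785), array([0.1597, 0.191 ]), array([ 398,  189,   69,   77, 1393], dtype=int32))
probe (array([ 0.4285, -0.3226]), np.float32(12.312833), array([0.0105, 0.0923]), array([415, 226,  12,  36, 145], dtype=int32))
spatula None
brush None
tray side-view spatula (array([ 0.0034, -0.0442]), np.float32(0.2607422), array([0.0153, 0.1339]))
tray side-view brush (array([ 0.0007, -0.0918]), np.float32(-0.7116928), array([0.0213, 0.1447]))
tray side-view probe (array([-0.0396,  0.0614]), np.float32(88.90205), array([0.0271, 0.1679]))
```

```bash
sed -i 's/probe=(V<125)&(S<110)/probe=(V<155)\&(S<110)/' det.py; python3 - <<'E'
from det import *
im=cv2.imread("pics/top5.png")
for n,t in(("probe",None),("spanner","6")):
    if t: im=look(t)
    reg=dryer_reg()&(box(400,180,500,290) if n=="probe" else True)
    r=locate(im,n,reg,.045+HALF[n]); print(n,r)
    if not .125<r[2][1]<.155: print("bad mask");break
    if not pick_place(n,r[0],r[1]): break
im=look("7"); print(robot.read_t())
print(locate(im,"forceps",dryer_reg(),.05))
for n in LANE: side_check(cv2.imread("pics/side7.png"),n)
cv2.imwrite("pics/c7.png",np.hstack([big(im,305,175,172,115,2.5),cv2.resize(big(cv2.imread("pics/side7.png"),165,140,150,125,3),(345,287))]))
E
```

```text
probe (array([ 0.4481, -0.3189]), np.float32(12.386971), array([0.013 , 0.1359]), array([410, 210,  17,  53, 258], dtype=int32))
probe grip mm 12.013638312161097 want 12.0 F 30.001015663146973
lifted 11.364680921552743
over tray 11.700372875787911 [-0.0707 -0.3118  0.4256]
low 11.493740389373006 [-0.8532 -0.3313 -0.0827]
spanner (array([ 0.4659, -0.3858]), np.float32(13.256481), array([0.0144, 0.1437]), array([435, 201,  20,  56, 228], dtype=int32))
spanner grip mm 15.68138298526009 want 16.0 F 30.00100404024124
lifted 15.941571259891399
over tray 15.846123678878937 [ 0.5616  0.9086 -1.1493]
low 15.477821515578716 [ 0.6724  0.5647 -1.4032]
65.825
(array([ 0.4303, -0.129 ]), np.float32(4.023697), array([0.0163, 0.1851]), array([337, 201,  10,  74, 380], dtype=int32))
tray side-view spanner (array([0.0009, 0.0984]), np.float32(0.19323921), array([0.0278, 0.1437]))
tray side-view forceps (array([0.0036, 0.0111]), np.float32(-81.48673), array([0.2506, 0.2837]))
tray side-view probe (array([ 0.0093, -0.0016]), np.float32(-41.334816), array([0.2391, 0.2595]))
tray side-view spatula (array([ 0.0025, -0.0433]), np.float32(0.22289467), array([0.0178, 0.1356]))
tray side-view brush (array([ 0.0015, -0.0914]), np.float32(0.42486477), array([0.021 , 0.1431]))Traceback (most recent call last):
  File "<stdin>", line 12, in <module>
    return _nx.concatenate(arrs, 1, dtype=dtype, casting=casting)
           ~~~~~~~~~~~~~~~^^^^^^^^^^^^^^^^^^^^^^^^^^^^^^^^^^^^^^^
ValueError: all the input array dimensions except for the concatenation axis must match exactly, but along dimension 0, the array at index 0 has size 288 and the array at index 1 has size 287
```

```bash
python3 - <<'E'
from det import *
im=cv2.imread("pics/top7.png"); r=locate(im,"forceps",dryer_reg(),.05)
print(pick_place("forceps",r[0],r[1]))
robot.goto([.40,.30,.28],down(-20))
robot.movej([83.6,20.546,.682,0,-70.136,-16.507]); shot("8"); print(robot.read_t())
im=cv2.imread("pics/top8.png"); s=cv2.imread("pics/side8.png")
for n in("spanner","spatula","brush"):
    side_check(s,n); q=locate(im,n,box(142,185,240,290),.02+HALF[n]); print(n,q and (intray(q[0]),q[1]-TRAY[1],q[2]))
cv2.imwrite("pics/c8.png",np.hstack([big(im,122,172,135,128,3),cv2.resize(big(s,165,140,150,125,3),(450,384))]))
E
```

```text
forceps grip mm 13.882589778450656 want 14.0 F 30.000719726085663
lifted 13.650084514071503
over tray 13.6941070760937 [-0.5825  0.2694 -0.1173]
low 13.410727175714483 [-0.2487  0.4187 -0.5255]
True
78.4083
tray side-view spanner (array([0.0009, 0.0984]), np.float32(0.016353607), array([0.0283, 0.1437]))
spanner (array([-0.0001,  0.0905]), np.float32(-0.94338894), array([0.0146, 0.1442]))
tray side-view spatula (array([ 0.0015, -0.0443]), np.float32(0.04803753), array([0.0183, 0.1377]))
spatula (array([ 0.0007, -0.0476]), np.float32(0.031169891), array([0.0156, 0.1423]))
tray side-view brush (array([ 0.0009, -0.0905]), np.float32(0.86728907), array([0.0208, 0.1441]))
brush (array([-0.0011, -0.0938]), np.float32(0.017497063), array([0.0156, 0.1422]))
```

View pics/c8.png

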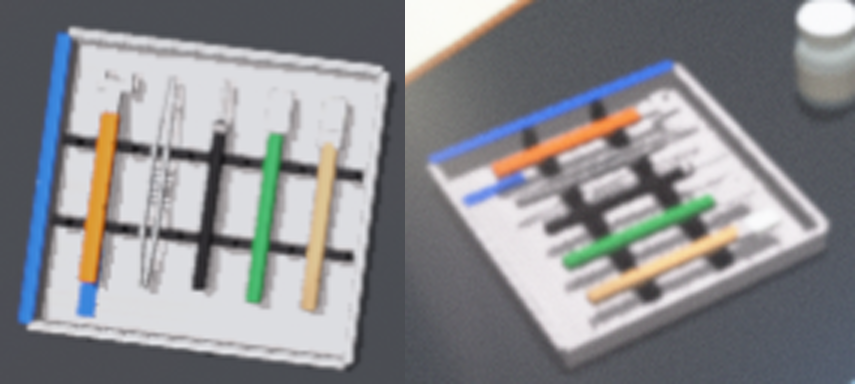

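All five lie straight in their lanes: spanner (97,200), forceps (160,185), probe (208,210), spatula (263,215) and brush (318,225) in the left panel. Next the last two switches.

```bash
python3 - <<'E'
from det import *
robot.move_gripper(0.); robot.goto([.45,.30,.28],down(-20))
flip(.016,True); flip(-.016,False)
robot.goto([.45,.30,.28],down(-20)); robot.movej([83.6,20.546,.682,0,-70.136,-16.507]); shot("9"); print(robot.read_t())
im=cv2.imread("pics/top9.png"); s=cv2.imread("pics/side9.png")
cv2.imwrite("pics/c9.png",np.hstack([big(im,122,105,220,190,2),cv2.resize(big(s,165,140,265,125,2),(355,380*1))]))
E
```

```text
push force [0.8484 0.2687 0.2225]
push force [-0.3363 -0.4466  0.2763]
95.5167
```

View pics/c9.png

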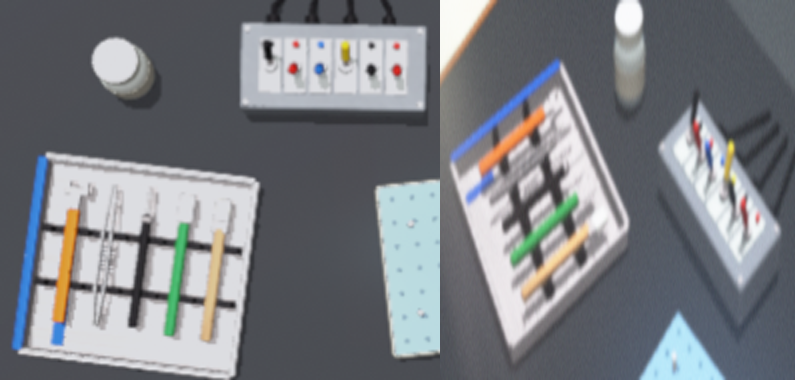

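The picture shows black1 still on (269,50), both reds off (293,68) and (396,70), blue off (319,68), yellow on (345,50) and black2 off (371,70). The kit is undisturbed, so I'm handing in.

```bash
python3 -c "
from rig import robot
print(robot.job_done())"
```

```text
the job is handed in; nothing more can be done
None
```

I handed the job in after about 96 s of the 200 s allowed: both reds were switched off first, all five instruments were laid in their lanes, then blue was switched off and yellow on; the last pictures showed this, with the black switches as found, but no verdict was returned.

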